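# Seal the dry box of carving blanks

## Robot

A 6-joint arm with a two-finger parallel gripper is mounted at the origin on the work surface. World frame = base frame: x ahead of the robot, y to its left, z up, the work surface at z = 0. Lengths are in m, angles in degrees, forces in N, time in s.
With the tool pointing down it reaches from about 0.3 to 0.825 m from the base axis. Payload 5.4 kg.
Tool frame: the origin (TCP) lies midway between the tips of the shut fingers; the grasp point (between the pads) lies 19 mm behind it; z points along the fingers, y is the line along which they close (so a half turn about z gives the same grasp; the last joint's range is limited). The gripper opens to 92 mm and grips with 3 to 60 N. Pads are 20 mm wide; open, the fingers measure 128 mm over their backs; the gripper's body (75 mm by 189 mm) begins 69 mm behind the grasp point.
Start: joints at [59.009, 9.076, 91.501, -0, 79.423, -12.038], TCP at [0.187, 0.544, 0.215] pointing down, gripper open.
Joint ranges: [-166.64, 166.64], [-54.1, 131.32], [10.49, 154.53], [-73.88, 253.88], [9.74, 151.15], [-171.62, 171.62]. Speed limits (degrees/s): [147.25, 147.25, 180, 180, 180, 180].

## Interface

Orientations are given as a 3x3 rotation matrix whose columns are the frame's x, y, z axes.
In Python, from workcell import arm gives the robot as it stands. The module is installed in compiled form; this text tells all that it offers.
- The arm moves only by the tool move_arm, never from a script. Its argument "steps" is a list of rows, each an object with "xyz": the shift along the tool's x, y, z in mm, a list of three; "spin": the turn about the tool's z in rad. In form: [{"xyz": [x, y, z], "spin": spin}, ...]. A call has 1 to 5 rows; each row is the pose to reach, as a shift and turn from the pose commanded when the call began, along the tool's axes at that moment; what a row does not reach only later rows make up. A row lasts 1/12 s, in which the tool goes at most 41.7 mm and 7.16 degrees, less where a joint would pass 70% of its speed; a pose out of reach is approached as far as the arm can. A call with a gripper value outside its range is refused whole. "claw" is the finger opening in mm, from 0 to 91.9, set as the call begins (left out, the last holds). The fingers move at their own pace and stop on an object; the grip force is fixed at half the most. Time passes only in rows, so rows that repeat a pose let the fingers close. It gives the time, the measured TCP pose, the force, the opening and the grip force at its end, in the units of the state.
- arm.read_state(): the state, without advancing time (a new reading comes with each control period).
- arm.snapshot(name): name is "side" or "top" or "wrist"; returns the picture (480x640x3 uint8, red, green, blue); there is no depth.
- arm.get_calibration(name): a dict with "fx", "fy", "cx", "cy" (pixels), "T" (4x4, takes a point from camera to world coordinates). Camera axes: x right, y down, z forward; pixel columns grow to the right and rows downward; lengths in m; the calibration is good to about 2 mm. A picture is of the moment at which its call begins: read the wrist's pose just before it. get_calibration takes no time and is no camera call; for the wrist camera it gives the pose at the moment of the call.
- arm.sign_off(): hands the job in; it is judged then, once.
The state is a dict: "time_s": time; "qpos": joint angles; "joint_vel": joint speeds; "joint_torque": joint torques, N m; "ee_pos": TCP position; "tcp_rot": TCP orientation; "force": force on the tool from outside, world axes, zero at the start; "moment": the same for the moment, N m; "width": finger opening in m; "grasp_force": force on a finger pad.
Only numpy, scipy, OpenCV 4.12 (cv2) and the standard library are available. Lean on these libraries where they do the work, as an engineer would, in place of code of your own. Each camera call takes 0.05 s, during which the arm holds its last target. There are 200 camera calls.

## Task

The lid of the orange dry box is standing proud on its gasket. Press it home one corner at a time, working crosswise: first the corner with the red dot, then the corner diagonally opposite, then the two that are left, until the lid sits flat and fully home all round. The blue box is already sealed.

Things in the scene. Friction and masses are not known exactly. Their poses are not given: they have to be found in the camera images.
- dry_box: Orange box fixed to the bench, 180 x 140 mm along its x and y, rim 70 mm up; origin at the centre of its underside, z up. At each corner (+-80, +-60 mm) a stiff black gasket block stands 8 mm above the rim; about 9 N sinks it, until level with the rim, and it stays where pressed. A like blue box, already sealed, also with a red dot, stands nearby.
- lid: Loose rigid grey lid 180 (x) x 140 (y) x 10 mm, 0.3 kg, on the gasket blocks; a plug below keeps it on. Origin: centre of the plate's underside, 78 mm above the bench at the start, 70 home. 26 mm dots at (+-70, +-50) mm, one red, three white; orange panel amid. It rocks: pushing one corner home lifts the one diagonal to it, up to 16 mm above home while the other two are still up.
- red_corner (a point): Centre of the red dot on the lid's top face, at (-70, +50) mm in the lid's frame, 11 mm above the underside of the plate; 89 mm above the bench at the start, 81 mm when home.
- far_corner (a point): Centre of the white dot at the far end of the diagonal from the red one, at (+70, -50) mm in the lid's frame, at the same height. The two other dots are at (+70, +50) and (-70, -50) mm.
Not all that is in view belongs to the job. Of the things that look like the lid, the middle-sized one is meant.

How it is judged (in metres and radians):
On the way, in this order (a step that is already met when the one before it is completed fails the run):
1. the red-dotted corner is pressed home (within 3 mm) while the opposite corner still stands more than 5 mm proud (z of red_corner in the frame of dry_box below 0.084 m and z of far_corner in the frame of dry_box above 0.086 m), for 0.1 s.
2. the opposite corner is pressed home (within 3 mm) while the red one has come up more than 5 mm, the two others being still up (z of far_corner in the frame of dry_box below 0.084 m and z of red_corner in the frame of dry_box above 0.086 m), for 0.1 s.
3. one of the two corners left is pressed home while the last still stands up: the lid's centre is 2.3 mm or more below its starting height and the lid still leans more than 0.02 rad (z of lid in the frame of dry_box below 0.0757 m and angle between lid's own z axis and vertical above 0.02 rad), for 0.1 s.
At the end, for the whole second after the job is handed in: The lid lies on the orange box at rest, its centre within 2.5 mm of the fully home height, level within 0.03 rad and centred within 10 mm (z of lid in the frame of dry_box below 0.0725 m and angle between lid's own z axis and vertical below 0.03 rad and horizontal distance between lid and dry_box below 0.01 m and linear speed of lid below 0.01 m/s); the robot touches nothing.
It also fails if it takes over 40 s, if anything falls off the work surface, if the arm or the gripper's body presses on something with over 40 N, if the wrist force passes 120 N, or if a joint passes its speed limit or range.

## Working session

There is one attempt and no reset: what is moved stays moved. The work goes in short steps, Python scripts to look and compute and a tool call to move; the robot and the scene stay as the last step left them, time stands still between calls to the robot, and variables do not carry over. Pictures are saved under pics/ and viewed, at most 10 in all, crops included, and the job is handed in when it is done.

Besides the shell and the picture viewer there is one more tool, called after "Request:" by a JSON object that holds its "name" and its "arguments", one argument or row to a line. move_arm: Moves the arm, as the interface text tells. Its arguments: {"type":"object","properties":{"steps":{"type":"array","items":{"type":"object","properties":{"xyz":{"type":"array","items":{"type":"number"}},"spin":{"type":"number"}}}},"claw":{"type":"number"}},"required":["steps"]}

```bash
mkdir -p pics; python3 - <<'E'
from workcell import arm
import cv2,numpy as np
for n in ("top","side"):
    im=arm.snapshot(n); cv2.imwrite(f"pics/{n}0.png",im[:,:,::-1])
    c=arm.get_calibration(n); print(n,c["fx"],c["cx"],c["cy"],np.round(c["T"],3).tolist())
s=arm.read_state(); print(s["time_s"],s["ee_pos"],np.round(s["tcp_rot"],3).tolist(),s["force"],s["width"])
E
```

```text
top 491.39793362954435 324.5066133179387 242.83128863922738 [[-0.022, -0.985, 0.173, 0.245], [-1.0, 0.026, 0.017, -0.04], [-0.022, -0.173, -0.985, 1.103], [0.0, 0.0, 0.0, 1.0]]
side 566.9350025481642 307.26144236831664 237.36208953319132 [[0.903, -0.272, 0.332, 0.047], [-0.429, -0.589, 0.685, -0.869], [0.009, -0.761, -0.649, 0.877], [0.0, 0.0, 0.0, 1.0]]
0.1 [0.18649258 0.54332171 0.21372515] [[-0.946, 0.325, -0.001], [0.325, 0.946, -0.001], [0.0, -0.002, -1.0]] [-0.06964806  0.20357456  0.38567185] 0.09193220845876868
```

View pics/top0.png

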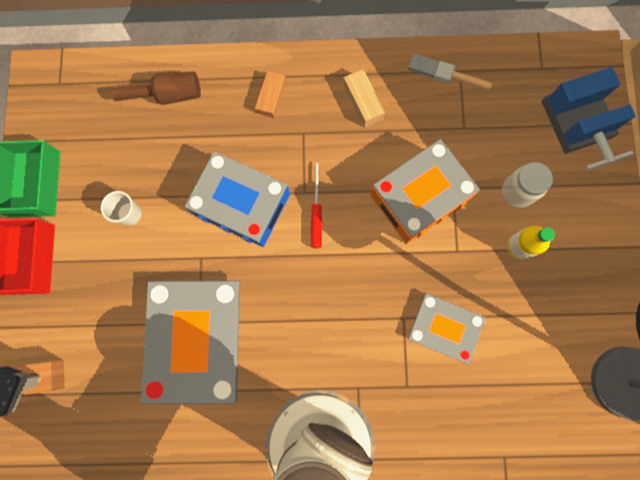

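View pics/side0.png

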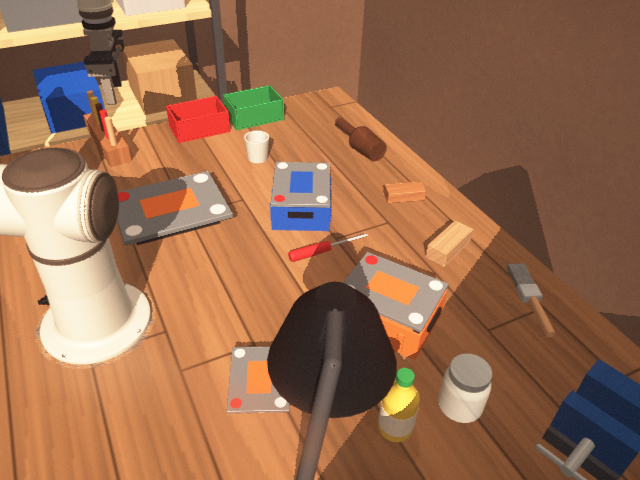

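Top view: three things look like the lid. They are a large loose plate at (190,342), a small plate at (447,328), and the middle-sized lid on the orange box at (426,187), with the red dot at (386,187). The blue-panelled one at (235,195) is the sealed box. The lid on the orange box fits: it is the middle-sized one, it has an orange panel and it is raised on an orange box. I'll measure it and confirm it in a crop.

```bash
cat > h.py <<'E'
import cv2,numpy as np
def ray(c,uv,z):
    d=c["T"][:3,:3]@np.array([(uv[0]-c["cx"])/c["fx"],(uv[1]-c["cy"])/c["fy"],1]); o=c["T"][:3,3]
    return o+d*(z-o[2])/d[2]
def dots(bgr,roi,amin=40,amax=400):
    x0,y0,x1,y1=roi; h=cv2.cvtColor(bgr[y0:y1,x0:x1],cv2.COLOR_BGR2HSV); out=[]
    for n,m in (("red",(((h[...,0]<6)|(h[...,0]>174))&(h[...,1]>170)&(h[...,2]>90))),("white",((h[...,1]<60)&(h[...,2]>185)))):
        k,_,st,ce=cv2.connectedComponentsWithStats(m.astype(np.uint8))
        out+=[(n,*(ce[i]+[x0,y0]).round(1),int(st[i,4])) for i in range(1,k) if amin<st[i,4]<amax]
    return out
E
python3 - <<'E'
from workcell import arm
import cv2,numpy as np
from h import *
for n,roi in (("top",(365,130,485,245)),("side",(340,245,455,330))):
    im=cv2.imread(f"pics/{n}0.png"); c=arm.get_calibration(n)
    for d in dots(im,roi,30): print(n,d,ray(c,d[1:3],.089).round(4))
im=cv2.imread("pics/top0.png")[120:260,350:510]; cv2.imwrite("pics/crop.png",cv2.resize(im,None,fx=4,fy=4,interpolation=2))
E
```

```text
top ('red', np.float64(385.6), np.float64(186.3), 95) [ 0.5429 -0.1551  0.089 ]
top ('white', np.float64(438.4), np.float64(150.1), 154) [ 0.6205 -0.2722  0.089 ]
top ('white', np.float64(466.8), np.float64(186.7), 159) [ 0.5371 -0.3272  0.089 ]
top ('white', np.float64(413.6), np.float64(223.8), 95) [ 0.4596 -0.2102  0.089 ]
side ('red', np.float64(371.1), np.float64(259.5), 76) [ 0.5397 -0.156   0.089 ]
side ('white', np.float64(435.4), np.float64(284.6), 140) [ 0.6174 -0.2718  0.089 ]
side ('white', np.float64(415.4), np.float64(318.5), 182) [ 0.5326 -0.3289  0.089 ]
```

View pics/crop.png

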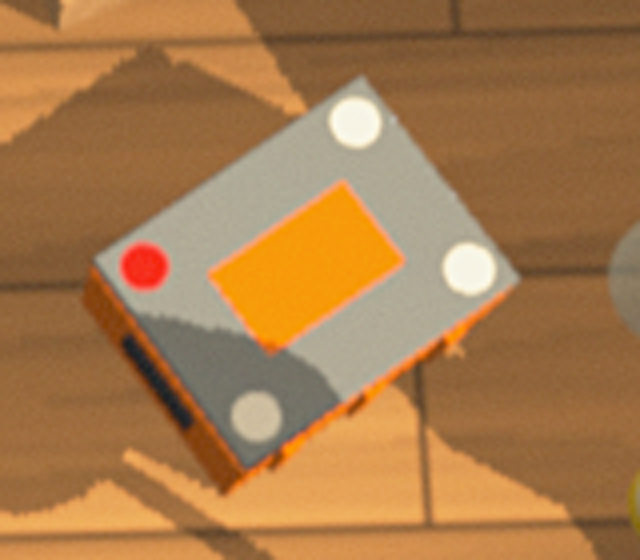

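The crop confirms it: a grey lid with an orange panel on the orange box, with the red dot at crop (145,266). The measured dot spacing of 140 x 101 mm and the 172 mm diagonal match the description. The corners are red (0.541,-0.156), far (0.535,-0.328), A (0.619,-0.272) and B (0.459,-0.210). I'm moving now with the fingers shut.

Request:
{"name": "move_arm", "arguments": {
  "claw": 0,
  "steps": [
    {"xyz":[-28,-27,0],"spin":0},
    {"xyz":[-56,-54,0],"spin":0},
    {"xyz":[-84,-82,0],"spin":0},
    {"xyz":[-112,-109,0],"spin":0},
    {"xyz":[-140,-136,0],"spin":0}
  ]
}}

```text
time_s: 0.52
ee_pos: [0.275, 0.3679, 0.2141]
tcp_rot: [[-0.946, 0.324, -0.0], [0.324, 0.946, -0.001], [0.0, -0.001, -1.0]]
force: [1.0, -0.2, 0.0]
width: 0.0606
grasp_force: 0.0
```

Request:
{"name": "move_arm", "arguments": {
  "steps": [
    {"xyz":[-28,-27,0],"spin":0},
    {"xyz":[-56,-54,0],"spin":0},
    {"xyz":[-84,-82,0],"spin":0},
    {"xyz":[-112,-109,0],"spin":0},
    {"xyz":[-140,-136,0],"spin":0}
  ]
}}

```text
time_s: 0.93
ee_pos: [0.3634, 0.1938, 0.2144]
tcp_rot: [[-0.946, 0.325, 0.0], [0.325, 0.946, 0.0], [-0.0, 0.0, -1.0]]
force: [0.6, 0.6, 0.1]
width: 0.0273
grasp_force: 0.0
```

Request:
{"name": "move_arm", "arguments": {
  "steps": [
    {"xyz":[-28,-27,0],"spin":0},
    {"xyz":[-56,-54,0],"spin":0},
    {"xyz":[-84,-82,0],"spin":0},
    {"xyz":[-112,-109,0],"spin":0},
    {"xyz":[-140,-136,0],"spin":0}
  ]
}}

```text
time_s: 1.35
ee_pos: [0.4517, 0.0196, 0.2144]
tcp_rot: [[-0.946, 0.325, -0.0], [0.325, 0.946, 0.0], [0.0, 0.0, -1.0]]
force: [0.3, 0.1, 0.4]
width: 0.0003
grasp_force: 0.0
```

Request:
{"name": "move_arm", "arguments": {
  "steps": [
    {"xyz":[-28,-27,0],"spin":0},
    {"xyz":[-56,-54,0],"spin":0},
    {"xyz":[-84,-82,0],"spin":0},
    {"xyz":[-112,-109,0],"spin":0},
    {"xyz":[-142,-138,0],"spin":0}
  ]
}}

```text
time_s: 1.77
ee_pos: [0.5411, -0.1567, 0.214]
tcp_rot: [[-0.946, 0.325, -0.001], [0.325, 0.946, 0.001], [0.001, 0.0, -1.0]]
force: [0.0, 0.7, 0.2]
width: 0.0005
grasp_force: 0.0
```

```bash
cat > st.py <<'E'
import sys
from workcell import arm
import numpy as np
s=arm.read_state(); R=s["tcp_rot"]; p=s["ee_pos"]
print(s["time_s"],p.round(4),s["force"].round(1),s["width"].round(4),R.round(3).tolist())
for n,q in dict(R=(.541,-.1555),F=(.535,-.328),A=(.619,-.272),B=(.4597,-.2102)).items():
    print(n,(R.T@(np.array([*q,.120])-p)*1000).round(0))
E
python3 st.py
```

```text
Traceback (most recent call last):
  File "st.py", line 5, in <module>
    print(s["time_s"],p.round(4),s["force"].round(1),s["width"].round(4),R.round(3).tolist())
                                                     ^^^^^^^^^^^^^^^^
AttributeError: 'float' object has no attribute 'round'
```

The tool is over the red dot, so I descend to just above it and then press slowly.

Request:
{"name": "move_arm", "arguments": {
  "steps": [
    {"xyz":[0,1,35],"spin":0},
    {"xyz":[0,1,70],"spin":0},
    {"xyz":[0,1,100],"spin":0},
    {"xyz":[0,1,115],"spin":0},
    {"xyz":[0,1,120],"spin":0}
  ]
}}

```text
time_s: 2.18
ee_pos: [0.5384, -0.1528, 0.0903]
tcp_rot: [[-0.946, 0.325, -0.007], [0.325, 0.946, 0.004], [0.008, 0.001, -1.0]]
force: [0.6, 0.8, 0.5]
width: 0.0003
grasp_force: 0.0
```

Request:
{"name": "move_arm", "arguments": {
  "steps": [
    {"xyz":[0,0,3],"spin":0},
    {"xyz":[0,0,5],"spin":0},
    {"xyz":[0,0,7],"spin":0},
    {"xyz":[0,0,9],"spin":0},
    {"xyz":[0,0,10],"spin":0}
  ]
}}

```text
time_s: 2.6
ee_pos: [0.5426, -0.1546, 0.0874]
tcp_rot: [[-0.946, 0.325, 0.003], [0.325, 0.946, -0.001], [-0.003, -0.0, -1.0]]
force: [-3.3, 3.2, 11.8]
width: 0.0005
grasp_force: 5.8
```

Request:
{"name": "move_arm", "arguments": {
  "steps": [
    {"xyz":[0,0,1],"spin":0},
    {"xyz":[0,0,2],"spin":0},
    {"xyz":[0,0,3],"spin":0},
    {"xyz":[0,0,4],"spin":0},
    {"xyz":[0,0,4],"spin":0}
  ]
}}

```text
time_s: 3.02
ee_pos: [0.5428, -0.1543, 0.0839]
tcp_rot: [[-0.946, 0.325, 0.003], [0.325, 0.946, -0.001], [-0.003, 0.0, -1.0]]
force: [-2.7, 3.9, 11.8]
width: 0.0001
grasp_force: 5.7
```

Request:
{"name": "move_arm", "arguments": {
  "steps": [
    {"xyz":[0,0,1],"spin":0},
    {"xyz":[0,0,2],"spin":0},
    {"xyz":[0,0,3],"spin":0},
    {"xyz":[0,0,4],"spin":0},
    {"xyz":[0,0,4],"spin":0}
  ]
}}

```text
time_s: 3.43
ee_pos: [0.543, -0.1542, 0.0822]
tcp_rot: [[-0.946, 0.324, 0.003], [0.324, 0.946, -0.001], [-0.003, 0.0, -1.0]]
force: [-9.8, 7.0, 26.1]
width: 0.0003
grasp_force: 13.1
```

The force rises at z=0.0822, so the red corner is home; the tilt geometry predicts about 0.0822 at the dot. Next I lift and go to the far corner.

Request:
{"name": "move_arm", "arguments": {
  "steps": [
    {"xyz":[0,0,-20],"spin":0},
    {"xyz":[0,0,-45],"spin":0},
    {"xyz":[-10,-34,-50],"spin":0},
    {"xyz":[-20,-68,-50],"spin":0},
    {"xyz":[-31,-102,-50],"spin":0}
  ]
}}

```text
time_s: 3.85
ee_pos: [0.5386, -0.2623, 0.1292]
tcp_rot: [[-0.946, 0.323, 0.004], [0.323, 0.946, -0.003], [-0.004, -0.001, -1.0]]
force: [0.3, -0.8, -0.3]
width: 0.0007
grasp_force: 0.0
```

Request:
{"name": "move_arm", "arguments": {
  "steps": [
    {"xyz":[-10,-34,0],"spin":0},
    {"xyz":[-19,-63,0],"spin":0},
    {"xyz":[-19,-63,0],"spin":0}
  ]
}}

```text
time_s: 4.1
ee_pos: [0.5348, -0.3326, 0.1283]
tcp_rot: [[-0.944, 0.329, 0.003], [0.329, 0.944, -0.005], [-0.004, -0.004, -1.0]]
force: [0.8, -0.2, -0.3]
width: 0.0004
grasp_force: 0.0
```

```bash
sed -i 's/,s\["width"\].round(4)//' st.py; python3 st.py; python3 - <<'E'
from workcell import arm
import cv2
cv2.imwrite("pics/side1.png",cv2.resize(arm.snapshot("side")[200:400,280:500,::-1],None,fx=2.5,fy=2.5))
E
```

```text
4.1 [ 0.5348 -0.3326  0.1283] [ 0.8 -0.2 -0.3] [[-0.944, 0.329, 0.003], [0.329, 0.944, -0.005], [-0.004, -0.004, -1.0]]
R [ 52. 169.   7.]
F [1. 4. 8.]
A [-60.  85.   8.]
B [111.  91.   8.]
```

View pics/side1.png

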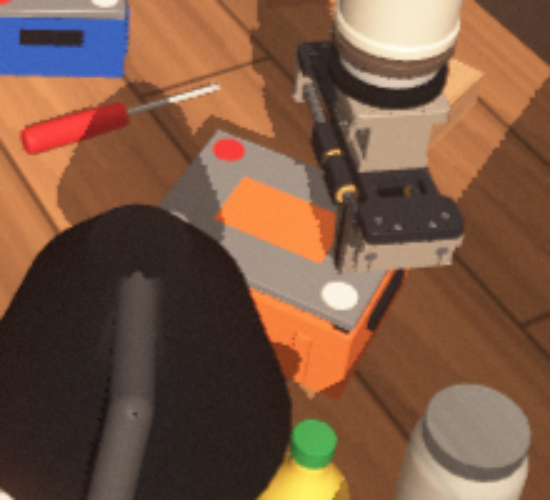

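The side view shows the red corner down at (228,150). The far dot is up at (340,295), with a gap under the lid there, and the fingers are right above it. I press here now.

Request:
{"name": "move_arm", "arguments": {
  "steps": [
    {"xyz":[0,0,10],"spin":0},
    {"xyz":[0,0,20],"spin":0},
    {"xyz":[0,0,26],"spin":0},
    {"xyz":[0,0,30],"spin":0},
    {"xyz":[0,0,34],"spin":0}
  ]
}}

```text
time_s: 4.57
ee_pos: [0.5348, -0.3251, 0.0915]
tcp_rot: [[-0.946, 0.324, -0.001], [0.324, 0.946, 0.001], [0.001, 0.001, -1.0]]
force: [0.4, -0.0, 1.1]
width: 0.0003
grasp_force: 0.0
```

Request:
{"name": "move_arm", "arguments": {
  "steps": [
    {"xyz":[0,0,2],"spin":0},
    {"xyz":[0,0,4],"spin":0},
    {"xyz":[0,0,6],"spin":0},
    {"xyz":[0,0,8],"spin":0},
    {"xyz":[0,0,8],"spin":0}
  ]
}}

```text
time_s: 4.98
ee_pos: [0.5351, -0.3264, 0.0864]
tcp_rot: [[-0.946, 0.325, -0.0], [0.325, 0.946, -0.0], [0.0, -0.0, -1.0]]
force: [-4.4, 3.1, 7.5]
width: 0.0008
grasp_force: 4.0
```

Request:
{"name": "move_arm", "arguments": {
  "steps": [
    {"xyz":[0,0,1.5],"spin":0},
    {"xyz":[0,0,3],"spin":0},
    {"xyz":[0,0,4.5],"spin":0},
    {"xyz":[0,0,6],"spin":0},
    {"xyz":[0,0,6],"spin":0}
  ]
}}

```text
time_s: 5.4
ee_pos: [0.5352, -0.327, 0.0824]
tcp_rot: [[-0.946, 0.324, -0.0], [0.324, 0.946, -0.001], [-0.0, -0.001, -1.0]]
force: [-7.8, 5.0, 18.1]
width: 0.0005
grasp_force: 9.2
```

Request:
{"name": "move_arm", "arguments": {
  "steps": [
    {"xyz":[0,0,1],"spin":0},
    {"xyz":[0,0,2],"spin":0},
    {"xyz":[0,0,3],"spin":0},
    {"xyz":[0,0,3],"spin":0}
  ]
}}

```text
time_s: 5.73
ee_pos: [0.5354, -0.327, 0.0822]
tcp_rot: [[-0.946, 0.324, -0.0], [0.324, 0.946, -0.001], [-0.0, -0.001, -1.0]]
force: [-13.8, 9.6, 33.2]
width: 0.0006
grasp_force: 16.2
```

The far corner is home. On to corner A.

Request:
{"name": "move_arm", "arguments": {
  "steps": [
    {"xyz":[0,0,-20],"spin":0},
    {"xyz":[0,0,-40],"spin":0},
    {"xyz":[-20,26,-45],"spin":0},
    {"xyz":[-42,54,-45],"spin":0},
    {"xyz":[-61,80,-45],"spin":0}
  ]
}}

```text
time_s: 6.15
ee_pos: [0.6205, -0.2706, 0.1223]
tcp_rot: [[-0.945, 0.326, 0.003], [0.326, 0.945, -0.002], [-0.003, -0.001, -1.0]]
force: [0.0, -1.5, -0.4]
width: 0.0003
grasp_force: 0.0
```

Request:
{"name": "move_arm", "arguments": {
  "steps": [
    {"xyz":[0,0,0],"spin":0},
    {"xyz":[0,0,10],"spin":0},
    {"xyz":[0,0,20],"spin":0},
    {"xyz":[0,0,26],"spin":0},
    {"xyz":[0,0,30],"spin":0}
  ]
}}

```text
time_s: 6.57
ee_pos: [0.6167, -0.2708, 0.0883]
tcp_rot: [[-0.945, 0.326, -0.003], [0.326, 0.945, 0.002], [0.003, 0.001, -1.0]]
force: [-0.4, -0.1, 4.2]
width: 0.0001
grasp_force: 2.2
```

Request:
{"name": "move_arm", "arguments": {
  "steps": [
    {"xyz":[0,0,2],"spin":0},
    {"xyz":[0,0,4],"spin":0},
    {"xyz":[0,0,6],"spin":0},
    {"xyz":[0,0,8],"spin":0},
    {"xyz":[0,0,8],"spin":0}
  ]
}}

```text
time_s: 6.98
ee_pos: [0.6173, -0.271, 0.0832]
tcp_rot: [[-0.946, 0.326, -0.002], [0.326, 0.946, 0.001], [0.002, -0.0, -1.0]]
force: [-3.1, 1.1, 4.3]
width: 0.0003
grasp_force: 2.4
```

Request:
{"name": "move_arm", "arguments": {
  "steps": [
    {"xyz":[0,0,1.5],"spin":0},
    {"xyz":[0,0,3],"spin":0},
    {"xyz":[0,0,4],"spin":0},
    {"xyz":[0,0,5],"spin":0},
    {"xyz":[0,0,5],"spin":0}
  ]
}}

```text
time_s: 7.4
ee_pos: [0.6176, -0.2712, 0.0814]
tcp_rot: [[-0.946, 0.325, -0.002], [0.325, 0.946, -0.0], [0.002, -0.001, -1.0]]
force: [-10.5, 5.2, 20.2]
width: 0.0004
grasp_force: 9.7
```

Request:
{"name": "move_arm", "arguments": {
  "steps": [
    {"xyz":[0,0,1],"spin":0},
    {"xyz":[0,0,2],"spin":0},
    {"xyz":[0,0,2],"spin":0}
  ]
}}

```text
time_s: 7.65
ee_pos: [0.6177, -0.2713, 0.0813]
tcp_rot: [[-0.946, 0.325, -0.002], [0.325, 0.946, -0.0], [0.002, -0.001, -1.0]]
force: [-14.2, 8.0, 28.0]
width: 0.0005
grasp_force: 14.0
```

Corner A is home. Last corner: B.

Request:
{"name": "move_arm", "arguments": {
  "steps": [
    {"xyz":[0,0,-20],"spin":0},
    {"xyz":[0,0,-45],"spin":0},
    {"xyz":[35,1,-50],"spin":0},
    {"xyz":[70,3,-50],"spin":0},
    {"xyz":[105,4,-50],"spin":0}
  ]
}}

```text
time_s: 8.07
ee_pos: [0.5197, -0.2331, 0.1263]
tcp_rot: [[-0.946, 0.326, 0.002], [0.326, 0.946, -0.001], [-0.002, -0.001, -1.0]]
force: [0.1, 0.4, 0.2]
width: 0.0001
grasp_force: 0.0
```

Request:
{"name": "move_arm", "arguments": {
  "steps": [
    {"xyz":[35,1,0],"spin":0},
    {"xyz":[66,3,0],"spin":0},
    {"xyz":[66,3,0],"spin":0},
    {"xyz":[66,3,10],"spin":0},
    {"xyz":[66,3,20],"spin":0}
  ]
}}

```text
time_s: 8.48
ee_pos: [0.4603, -0.2097, 0.106]
tcp_rot: [[-0.945, 0.326, 0.003], [0.326, 0.945, -0.002], [-0.004, -0.001, -1.0]]
force: [0.6, -1.0, -0.2]
width: 0.0004
grasp_force: 0.0
```

Request:
{"name": "move_arm", "arguments": {
  "steps": [
    {"xyz":[0,0,6],"spin":0},
    {"xyz":[0,0,12],"spin":0},
    {"xyz":[0,0,16],"spin":0},
    {"xyz":[0,0,19],"spin":0},
    {"xyz":[0,0,21],"spin":0}
  ]
}}

```text
time_s: 8.9
ee_pos: [0.4594, -0.2084, 0.0847]
tcp_rot: [[-0.946, 0.325, -0.001], [0.325, 0.946, 0.001], [0.001, 0.0, -1.0]]
force: [-3.8, 1.6, 7.8]
width: 0.0003
grasp_force: 3.7
```

Request:
{"name": "move_arm", "arguments": {
  "steps": [
    {"xyz":[0,0,1.5],"spin":0},
    {"xyz":[0,0,3],"spin":0},
    {"xyz":[0,0,4],"spin":0},
    {"xyz":[0,0,5],"spin":0},
    {"xyz":[0,0,5],"spin":0}
  ]
}}

```text
time_s: 9.32
ee_pos: [0.4592, -0.2084, 0.0804]
tcp_rot: [[-0.946, 0.324, -0.002], [0.324, 0.946, 0.001], [0.002, 0.0, -1.0]]
force: [-5.6, 3.0, 9.7]
width: 0.0006
grasp_force: 4.9
```

Request:
{"name": "move_arm", "arguments": {
  "steps": [
    {"xyz":[0,0,1],"spin":0},
    {"xyz":[0,0,2],"spin":0},
    {"xyz":[0,0,3],"spin":0},
    {"xyz":[0,0,4],"spin":0},
    {"xyz":[0,0,4],"spin":0}
  ]
}}

```text
time_s: 9.73
ee_pos: [0.4593, -0.2085, 0.0803]
tcp_rot: [[-0.946, 0.324, -0.003], [0.324, 0.946, 0.001], [0.003, -0.0, -1.0]]
force: [-16.3, 10.0, 38.7]
width: 0.0002
grasp_force: 19.3
```

Request:
{"name": "move_arm", "arguments": {
  "steps": [
    {"xyz":[0,0,-20],"spin":0},
    {"xyz":[0,0,-55],"spin":0},
    {"xyz":[0,0,-90],"spin":0},
    {"xyz":[0,35,-110],"spin":0},
    {"xyz":[0,70,-110],"spin":0}
  ]
}}

```text
time_s: 10.15
ee_pos: [0.4855, -0.1445, 0.1916]
tcp_rot: [[-0.945, 0.328, 0.01], [0.328, 0.945, -0.006], [-0.011, -0.002, -1.0]]
force: [1.7, 0.1, 0.0]
width: 0.0001
grasp_force: 0.0
```

Request:
{"name": "move_arm", "arguments": {
  "steps": [
    {"xyz":[0,40,0],"spin":0},
    {"xyz":[0,80,0],"spin":0},
    {"xyz":[0,120,0],"spin":0},
    {"xyz":[0,160,0],"spin":0},
    {"xyz":[0,160,0],"spin":0}
  ]
}}

```text
time_s: 10.57
ee_pos: [0.5354, 0.0152, 0.1855]
tcp_rot: [[-0.948, 0.319, 0.001], [0.319, 0.948, 0.003], [-0.0, 0.003, -1.0]]
force: [0.0, 0.3, -0.2]
width: 0.0006
grasp_force: 0.0
```

```bash
python3 - <<'E'
from workcell import arm
import cv2
from h import *
for n,roi in (("top",(365,130,485,245)),("side",(340,245,455,330))):
    im=arm.snapshot(n)[:,:,::-1].copy(); c=arm.get_calibration(n); cv2.imwrite(f"pics/{n}2.png",im)
    for d in dots(im,roi,30): print(n,d,ray(c,d[1:3],.081).round(4))
cv2.imwrite("pics/side2c.png",cv2.resize(im[220:400,280:500],None,fx=3,fy=3))
E
```

```text
top ('red', np.float64(385.4), np.float64(187.1), 99) [ 0.5435 -0.1555  0.081 ]
top ('white', np.float64(437.8), np.float64(151.3), 129) [ 0.6207 -0.2726  0.081 ]
top ('white', np.float64(466.1), np.float64(187.8), 136) [ 0.537  -0.3278  0.081 ]
side ('red', np.float64(371.0), np.float64(262.3), 74) [ 0.5402 -0.1561  0.081 ]
side ('white', np.float64(434.8), np.float64(287.5), 149) [ 0.6174 -0.2719  0.081 ]
side ('white', np.float64(412.8), np.float64(320.9), 208) [ 0.5299 -0.3263  0.081 ]
```

View pics/side2c.png

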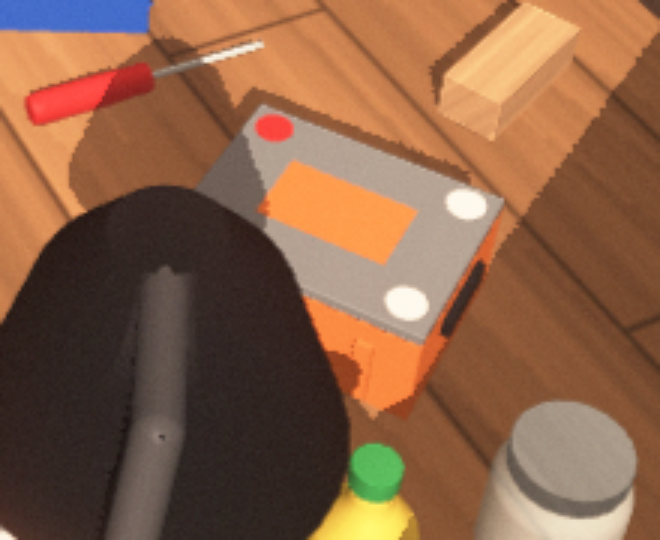

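The lid sits flush all round. The red dot is at (274,128) and two white dots are at (466,204) and (406,303), while corner B is hidden behind the lamp. Top and side rays at z = 0.081 agree within 3 mm for red and A, and within about 7 mm at the far corner. The arm is clear, so I'm handing it in.

```bash
python3 -c "
from workcell import arm
print(arm.sign_off())"
```

```text
the job is handed in; nothing more can be done
None
```

I pressed the orange box's lid home crosswise (red corner, far corner, then the other two) and handed the job in at about 11 s; the final pictures show it flush, but no verdict was returned.

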